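Fit the test gauge to the pressure vessel's quick coupler

ROBOT

A 6-joint arm with a two-finger parallel gripper is mounted at the origin on a cart in front of the work surface, level with it; the furniture and walls round the work are solid. World frame = base frame: x ahead of the robot, y to its left, z up, the work surface at z = 0. Lengths are in m, angles in rad, forces in N, time in s.
With the tool pointing down it reaches from about 0.375 to 0.975 m from the base axis. Payload 3.8 kg.
Tool frame: the origin (TCP) lies midway between the tips of the shut fingers; the grasp point (between the pads) lies 19 mm behind it; y points along the fingers, x is the direction in which the jaws open and shut, and the axes are right-handed (so a half turn about y gives the same grasp; the last joint's range is limited). The gripper opens to 88 mm and grips with 3 to 60 N. Pads are 18 mm wide; open, the fingers measure 123 mm over their backs; the gripper's body (75 mm by 187 mm) begins 45 mm behind the grasp point.
Start: joints at [1.259, 0.264, 1.604, -0, 1.274, -0.037], TCP at [0.183, 0.65, 0.239] pointing down, gripper open.
Joint ranges: [-2.63, 2.63], [-0.94, 2.18], [0.31, 2.57], [-1.31, 4.45], [0, 2.66], [-2.55, 2.55]. Speed limits (rad/s): [2.57, 2.57, 3.14, 3.14, 3.14, 3.14].

INTERFACE

Orientations are given as a unit quaternion [w, x, y, z].
In Python, from station import ctrl gives the robot as it stands. The module is installed in compiled form; this text tells all that it offers.
- The arm moves only by the shell command python3 -m inch 'ROWS' [FORCE]. ROWS is JSON, a list of rows, each a list of 5 numbers: the shift along the tool's x, y, z in m, then the turn about the tool's y in degrees, then the opening, from 0 (shut) to 1 (fully open). In form: [[x, y, z, roll, hand], ...]. A call has 1 to 10 rows; each row is the pose to reach, as a shift and turn from the pose commanded when the call began, along the tool's axes at that moment; what a row does not reach only later rows make up. A row lasts 1/12 s, in which the tool goes at most 41.7 mm and 7.16 degrees, less where a joint would pass 70% of its speed; a pose out of reach is approached as far as the arm can. A call with a gripper value outside its range is refused whole. The fingers move at their own pace and stop on an object; FORCE is the grip in N (left out, the last holds). Time passes only in rows, so rows that repeat a pose let the fingers close. It gives the time, the measured TCP pose, the force and the opening at its end, in the units of the state.
- ctrl.get_obs(): the state, without advancing time (a new reading comes with each control period).
- ctrl.read_camera(name): name is "scene" or "top" or "wrist"; returns (picture, depth): 400x640x3 uint8, blue, green, red; 400x640 float32, m along the optical axis (not along the pixel's ray), 0 where there is no reading.
- ctrl.camera_model(name): a dict with "fx", "fy", "cx", "cy" (pixels), "xyz" and "rotation" of the camera in the world. Camera axes: x right, y down, z forward; pixel columns grow to the right and rows downward; lengths in m; the calibration is good to about 2 mm. A picture is of the moment at which its call begins: read the wrist's pose just before it. camera_model takes no time and is no camera call; for the wrist camera it gives the pose at the moment of the call.
- ctrl.finish_job(): hands the job in, once; it reports no verdict.
The state is a dict: "clock": time; "joint_pos": joint angles; "joint_vel": joint speeds; "joint_efforts": joint torques, N m; "ee_pos": TCP position; "tcp_rot": TCP orientation; "force": force on the tool from outside, world axes, zero at the start; "wrist_torque": the same for the moment, N m; "width": finger opening in m.
Only numpy, scipy, OpenCV 4.12 (cv2) and the standard library are available. Lean on these libraries where they do the work, as an engineer would, in place of code of your own. Each camera call takes 0.05 s, during which the arm holds its last target.

TASK

Fit the test gauge to the quick coupler on the lid of the pressure vessel. First cock the coupler: pull its sleeve back (down) as far as it goes, so that it stays back when you let go; then take the gauge from its stand and press its plug straight down into the coupler, gently and without ramming it, until the sleeve springs forward and locks it. Let go of the gauge and leave everything else where it is.

Things in the scene. Friction and masses are not known exactly. Their poses are not given: they have to be found in the camera images.
- vessel: Stainless pressure vessel, fixed, 128 mm in diameter (4 clamps and a low outlet stub reach 81 mm from its axis), lid about 100 mm up; origin under its centre. A steel quick coupler stands upright on the boss in the middle of the lid and counts as part of it. The lid's other fittings are under 117 mm high, 42 mm off the axis. Never press the gauge on it with more than 35 N: that spoils the valve.
- port (a point): Centre of the top of the lid's boss (36 mm in diameter, 112 mm above the worktop), on the coupler's upright axis. HOW HIGH THE COUPLER STANDS IS NOT MEASURED: on its threaded nipple with lock nut it sits at a different height each time, its mouth 51 to 69 mm above this point. Below the mouth: nose ring, 30 mm in diameter, to 8 mm; sleeve 8 to 32 mm (when forward); hexagon, 32 mm, 38 to 48 mm.
- port_axis (a point): Point on the coupler's axis 60 mm above the port. Bore: 19 mm in diameter, countersunk to 25 mm at the mouth. Locking balls 10 to 15 mm below the mouth close it while the sleeve is forward; once it is back, a sprung collar rises to 7 mm below the mouth and holds balls and sleeve back. With the plug's tip 30 mm below the mouth the sleeve springs forward; 2 mm deeper its shoulder strikes hard.
- sleeve (a joint): Travel of the coupler's ribbed sleeve (34 mm in diameter, 24 mm long, 36 mm rim at its upper end) in m: 0 forward (up), 0.008 fully back (pulled down) on a hard stop. Its spring: about 6 N at 0, 10 N at 0.008. Pulled past about 0.0065 and let go it stays at about 0.0055; it jumps to 0 when the plug locks. Grip it across from above with 25 N or more; gripping does not push it.
- gauge: Test gauge, loose, about 0.2 kg, 77 mm high, upright; origin: centre of its plug's tip, z up the axis. From the tip: plug 16 mm in diameter, tip bevelled, groove at 15 to 23.5 mm; flat shoulder, 32 mm in diameter, at 32 to 35.5 mm; hex neck; black case at 49 to 77 mm, white dial on top. Seating takes 5 to 12 N until the shoulder strikes. Locked, it still has 2 mm of play up and down.
- gauge_case (a point): Middle of the gauge's round black case (42 mm in diameter), on the axis, 64 mm above the plug's tip: grip it here, across, from above.
- stand: White plastic holder block 52 x 130 x 38 mm on a 64 x 142 mm foot plate, fixed; origin under its centre, long side along its y. Two through holes, 20 mm in diameter, 36 mm either side of the centre along y: in one stands the gauge, in the other the blank plug, each with its shoulder on the block's top.
- blank_plug: Bystander: loose steel blanking plug with a ribbed knob 20 mm in diameter, no dial, 53 mm high, in the stand's other hole; origin at the tip of its plug.
- timer: Bystander: white bench timer lying flat, 72 x 66 x 18 mm, origin under its centre.
- beaker_s: Bystander: small glass beaker, 52 mm in diameter, 61 mm high, origin under its centre.
- petri: Bystander: petri dish 61 mm in diameter, 15 mm high, origin under its centre.
- marker_blue: Bystander: marker pen lying flat, 14 x 130 x 14 mm, origin under its centre.

How it is judged:
On the way, in this order (a step that is already met when the one before it is completed fails the run):
1. the sleeve has been pulled back and stays back by itself, with the fingers off it (value of joint sleeve above 0.004 m and contact force between the fingers and vessel below 0.1 N), for 0.2 s.
2. the gauge's plug is in the coupler's mouth while the sleeve is back (horizontal distance between gauge and port below 0.004 m and z of gauge in the frame of port below 0.049 m and value of joint sleeve above 0.0025 m), for 0.05 s.
At the end, for the whole second after the job is handed in: The gauge stands upright in the coupler (within about 3 degrees and 3 mm of its axis), its plug's tip less than 40 mm above the port (so deep only if it is locked), at rest, and the sleeve has sprung forward to within 1.5 mm of its foremost place (value of joint sleeve below 0.0015 m and horizontal distance between gauge and port below 0.003 m and z of gauge in the frame of port between 0.017 and 0.04 m and angle between gauge's own z axis and vertical below 0.06 rad and linear speed of gauge below 0.05 m/s); the robot touches nothing.
It fails at once if the gauge is pressed on the vessel or its coupler with more than 35 N (contact force between gauge and vessel above 35 N).
It fails at once if a bystander (timer, beaker, petri dish, marker: 30 mm; blank plug: 20 mm) is shifted (distance of any of timer, beaker_s, petri, marker_blue from where it was at the start of the episode above 0.03 m or distance of blank_plug from where it was at the start of the episode above 0.02 m).
It also fails if it takes over 48 s, if anything falls off the work surface, if the arm or the gripper's body presses on something with over 40 N, if the wrist force passes 120 N, or if a joint passes its speed limit or range.

## Working session

There is one attempt and no reset: what is moved stays moved. The work goes in short steps, Python scripts to look and compute and a shell command to move; the robot and the scene stay as the last step left them, time stands still between calls to the robot, and variables do not carry over. Pictures are saved under pics/ and viewed, and the job is handed in when it is done.

```bash
mkdir -p pics; ls; cat > h.py <<'E'
import numpy as np, cv2
from station import ctrl
def snap(n,fn):
    m=ctrl.camera_model(n); im,d=ctrl.read_camera(n); im=np.array(im); cv2.imwrite('pics/'+fn+'.png',im); np.savez('pics/'+fn+'.npz',im=im,d=d,**{k:np.array(m[k]) for k in m})
    return m,im,d
def pt(m,u,v,z):
    R=np.array(m['rotation']);R=R if R.shape==(3,3) else None
    r=R@np.array([(u-m['cx'])/m['fx'],(v-m['cy'])/m['fy'],1]);o=np.array(m['xyz']);return o+r*(z-o[2])/r[2]
def pd(m,u,v,d):
    R=np.array(m['rotation']);return np.array(m['xyz'])+R@(np.array([(u-m['cx'])/m['fx'],(v-m['cy'])/m['fy'],1])*d)
E
python3 - <<'E'
from h import *
print(ctrl.get_obs())
for n in ['scene','top','wrist']:
    m,im,d=snap(n,n+'0'); print(n,m)
E
```

```text
pics
{'clock': 0.0, 'joint_pos': array([ 1.25908371e+00,  2.64752314e-01,  1.60535662e+00, -2.01758054e-05,
        1.27367763e+00, -3.68599052e-02]), 'joint_vel': array([-0.00020906, -0.00237397, -0.00079216,  0.00088293, -0.00088472,
        0.00026672]), 'joint_efforts': array([ 9.75439398e-04, -5.02109993e+01, -3.56881642e+01,  7.27581815e-02,
        2.95068277e-02, -1.69551181e-04]), 'ee_pos': array([0.1829663 , 0.64900413, 0.23739794]), 'tcp_rot': array([-0.56333077,  0.56423206,  0.42615888, -0.42742161]), 'force': array([-0.09390303, -0.93611457, -0.26749146]), 'wrist_torque': array([-0.04720402, -0.00429248,  0.023725  ]), 'width': 0.0881530025565362}
scene {'fx': 402.72908600980605, 'fy': 402.72908600980605, 'cx': 320.72669291804175, 'cy': 199.5371545286884, 'xyz': array([ 0.02505057, -0.58234212,  1.05473271]), 'rotation': array([-0.32461497,  0.89267098, -0.29227511,  0.11108066])}
top {'fx': 441.1700466522501, 'fy': 441.1700466522501, 'cx': 329.9240150053399, 'cy': 195.5572117179949, 'xyz': array([0.43235424, 0.04949923, 1.27242495]), 'rotation': array([-0.02482861,  0.71270409, -0.7004917 ,  0.02734592])}
wrist {'fx': 320.08198272374364, 'fy': 320.08198272374364, 'cx': 315.72821712061585, 'cy': 194.890912771193, 'xyz': array([0.10211965, 0.67255385, 0.38317614]), 'rotation': array([0.12975674, 0.78628442, 0.59615483, 0.09756754])}
```

View pics/scene0.png

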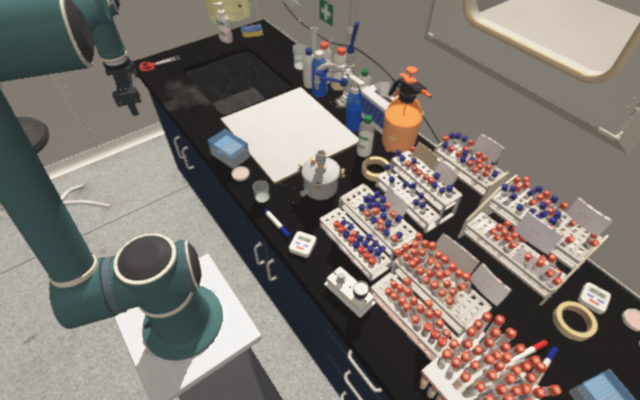

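View pics/top0.png

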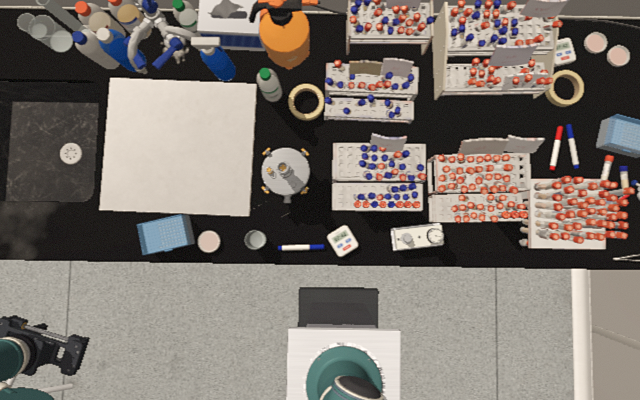

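View pics/wrist0.png

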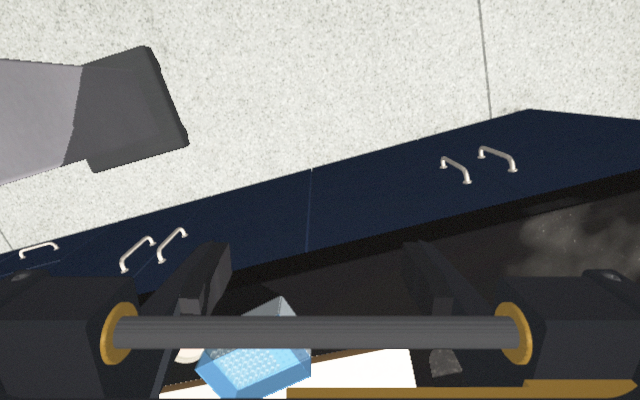

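The scene and top pictures show the vessel at top (285,172), the stand at (417,237) with the gauge's dial at its right end (435,235) and the blank plug at its left end (404,240). The timer is at (342,241), the marker at (301,247) and the beaker at (255,240).

```bash
cat > h.py <<'E'
import numpy as np, cv2
from scipy.spatial.transform import Rotation as Ro
from station import ctrl
def rot(q): return Ro.from_quat(np.roll(q,-1)).as_matrix()
def snap(n,fn):
    m=ctrl.camera_model(n); im,d=ctrl.read_camera(n); im=np.array(im); cv2.imwrite('pics/'+fn+'.png',im); np.savez('pics/'+fn+'.npz',im=im,d=d,**{k:np.array(m[k]) for k in m})
    return m,im,d
def load(fn):
    z=np.load('pics/'+fn+'.npz'); return z,z['im'],z['d']
def pt(m,u,v,z):
    r=rot(m['rotation'])@np.array([(u-m['cx'])/m['fx'],(v-m['cy'])/m['fy'],1]);o=np.array(m['xyz']);return o+r*(z-o[2])/r[2]
def pd(m,u,v,d):
    return np.array(m['xyz'])+rot(m['rotation'])@(np.array([(u-m['cx'])/m['fx'],(v-m['cy'])/m['fy'],1])*d)
def proj(m,p):
    c=rot(m['rotation']).T@(np.array(p)-m['xyz']); return m['cx']+m['fx']*c[0]/c[2],m['cy']+m['fy']*c[1]/c[2]
def cloud(m,d):
    v,u=np.mgrid[:400,:640]; c=np.stack([(u-m['cx'])/m['fx']*d,(v-m['cy'])/m['fy']*d,d],-1); return c@rot(m['rotation']).T+m['xyz']
E
python3 - <<'E'
from h import *
m,im,d=load('top0')
P=cloud(m,d)
def st(n,a):print(n,np.round(a,4))
# height maxima in windows
for nm,(u0,u1,v0,v1) in dict(vessel=(255,315,145,200),gauge=(422,450,220,250),blank=(390,420,225,255)).items():
    w=P[v0:v1,u0:u1];z=w[...,2];k=np.unravel_index(z.argmax(),z.shape);print(nm,z.max(),k[1]+u0,k[0]+v0,w[k])
for v in range(160,186,2): print(v,np.round(P[v,270:302:2,2]*1000).astype(int))
c1=cv2.resize(im[140:205,250:320],None,fx=8,fy=8,interpolation=cv2.INTER_CUBIC)
c2=cv2.resize(im[215:260,380:455],None,fx=8,fy=8,interpolation=cv2.INTER_CUBIC)
cv2.imwrite('pics/c1.png',c1);cv2.imwrite('pics/c2.png',c2)
m,im,d=load('scene0')
cv2.imwrite('pics/c3.png',cv2.resize(im[140:210,290:360],None,fx=8,fy=8,interpolation=cv2.INTER_CUBIC))
E
```

```text
vessel 1.2724249487430601 309 146 [0.43235424 0.04949923 1.27242495]
gauge 1.2724249487430601 424 229 [0.43235424 0.04949923 1.27242495]
blank 0.06444108200862053 406 237 [ 0.41194777 -0.16353623  0.06444108]
160 [ 99  99 100 100  95 101  99  99  98  99  97  97 101 101 100  96]
162 [100 100 100  98 165 173 171 174 165 102  98  97  97  96  98 101]
164 [ 100  102 1272  164  171  168  155  164  171  164  103  101   97  102
   96   99]
166 [101  96 100 176 168 159 160 160 169 163 100  99 104 100 100  96]
168 [108 100 101 177 168 158 159 153 171 165 116 101  99 102 104  99]
170 [110  99 101 164 171 161 158 163 169 165 113 101  96  97 100  99]
172 [118  96 101 102 166 171 173 174 164 139 110 101 101  99 101 102]
174 [ 96  96  99 103 100 163 166 163 142 110 101 100  98  99  99  95]
176 [  96   99  101  102  104  101  115  114  108  102  102  101 1272   97
  101   96]
178 [101  99  98  97 103  98 102 100  99 101  99 100 103  99 102 101]
180 [ 99 102  92  97 102 101 106  97  98 104  98  95 100 100 100  93]
182 [ 99  99 100  98  97  98 101 103  98 103 105 108 103 101  97  93]
184 [ 94  98 100  96  98 104  96 100 101 103 108 107 107 102  96  94]
```

View pics/c1.png

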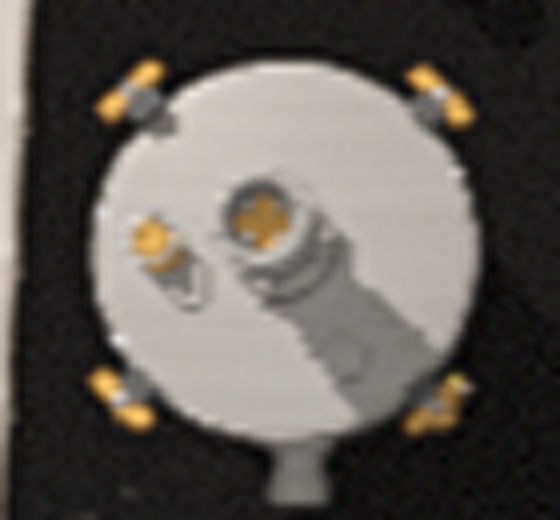

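View pics/c2.png

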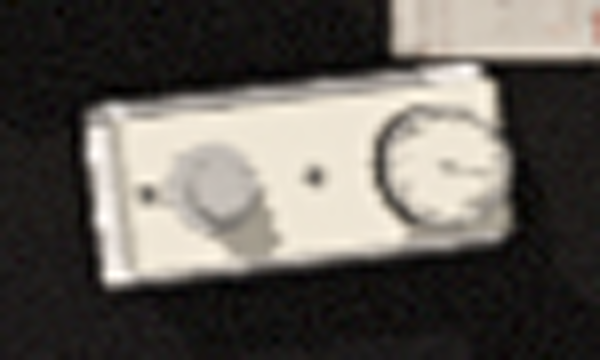

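View pics/c3.png

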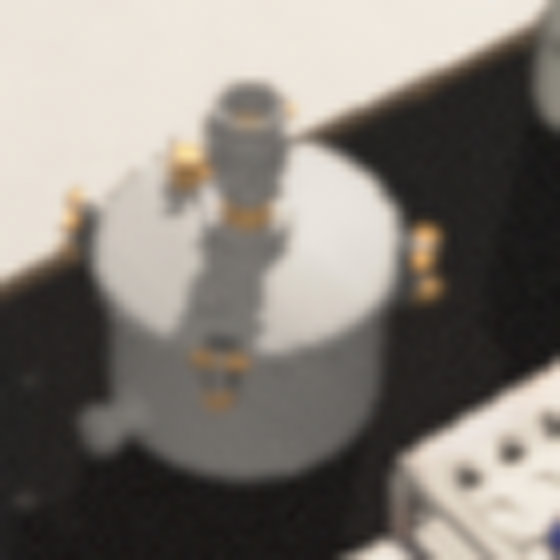

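```bash
python3 - <<'E'
from h import *
m,im,d=load('top0'); P=cloud(m,d)
ms,ims,ds=load('scene0')
o=ctrl.get_obs(); print('tool axes (cols)\n',rot(o['tcp_rot']).round(3))
def med(u,v,r=2):
    w=P[v-r:v+r+1,u-r:u+r+1].reshape(-1,3); w=w[w[:,2]<1]; return np.median(w,0).round(4)
f=lambda x,o:(x+.5)/8-.5+o
print('lid c',pt(m,f(285,250),f(250,140),.1))
print('port via dial', pt(m,f(443,380),f(165,215),.083))
print('blank',pt(m,f(212,380),f(188,215),.058), 'hole', pt(m,f(314,380),f(176,215),.038))
print('dial depth',med(435,235,3),'blank',med(407,238,1),'stand',med(418,236,1),med(412,240,2), med(400,243,1))
a=np.array([f(262,250),f(215,140)]);b=np.array([f(248,290),f(103,140)])
for z in (.163,.166,.169,.172,.175,.178,.181): print(z,pt(m,*a,z)[:2].round(4),pt(ms,*b,z)[:2].round(4))
c=pt(m,f(285,250),f(250,140),.1)
for z in (.1,.163,.172,.181): print(z,proj(m,[c[0],c[1],z]),proj(ms,[c[0],c[1],z]))
E
```

```text
tool axes (cols)
 [[ 0.271 -0.001 -0.962]
 [ 0.962 -0.002  0.271]
 [-0.002 -1.     0.   ]]
lid c [0.58334329 0.16684471 0.1       ]
port via dial [ 0.41844061 -0.23807969  0.083     ]
blank [ 0.40893973 -0.16485647  0.058     ] hole [ 0.41332572 -0.20394799  0.038     ]
dial depth [ 0.4189 -0.239   0.0805] blank [ 0.4092 -0.1672  0.0591] stand [ 0.4148 -0.2017  0.038 ] [ 0.4035 -0.1851  0.0388] [ 0.3945 -0.1519  0.038 ]
0.163 [0.5863 0.1681] [0.5948 0.1774]
0.166 [0.5858 0.1678] [0.5929 0.1748]
0.169 [0.5854 0.1674] [0.5909 0.1723]
0.172 [0.585  0.1671] [0.589  0.1697]
0.175 [0.5846 0.1668] [0.5871 0.1672]
0.178 [0.5842 0.1665] [0.5852 0.1646]
0.181 [0.5838 0.1662] [0.5833 0.1621]
0.1 (np.float64(285.1875), np.float64(170.8125)) (np.float64(319.5152408585854), np.float64(169.59264658205882))
0.163 (np.float64(282.775985784535), np.float64(167.58734671447775)) (np.float64(319.63900452149215), np.float64(155.73426456104266))
0.172 (np.float64(282.40916279804924), np.float64(167.09675853859946)) (np.float64(319.6574471528315), np.float64(153.66915898343882))
0.181 (np.float64(282.03634950264995), np.float64(166.59815893805285)) (np.float64(319.6760896003565), np.float64(151.58167907584317))
```

```bash
python3 - <<'E'
from h import *
m,im,d=load('wrist0'); o=ctrl.get_obs(); T=rot(o['tcp_rot']);R=rot(m['rotation'])
print('cam in tool', T.T@(m['xyz']-o['ee_pos']), '\n', (T.T@R).round(3))
print('TCP px',proj(m,o['ee_pos']))
mt,imt,dt=load('top0'); P=cloud(mt,dt)
z=P[...,2]; 
# occupancy near gauge: heights on a 2cm grid
ok=(dt>0)
for x in np.arange(.30,.66,.02):
    r=[]
    for y in np.arange(-.40,-.06,.02):
        k=ok&(abs(P[...,0]-x)<.01)&(abs(P[...,1]-y)<.01); r.append(int(np.percentile(z[k],95)*1000) if k.sum()>2 else -1)
    print(round(x,2),r)
E
```

```text
cam in tool [ 0.00032921 -0.14548034  0.0841964 ] 
 [[ 1.     0.001  0.001]
 [-0.    -0.32   0.947]
 [ 0.001 -0.947 -0.32 ]]
TCP px (np.float64(314.76103926304364), np.float64(259.25932856483814))
0.3 [-1, -1, -1, -1, -1, -1, -1, -1, -1, -1, -1, -1, -1, -1, -1, -1, -1]
0.32 [4, -1, 1, 0, -1, -1, 0, 0, 2, 3, 0, 1, 0, -1, -1, 0, 1]
0.34 [4, 4, 3, 5, 3, 4, 4, 4, 4, 3, 4, 3, 4, 3, 4, 3, 4]
0.36 [5, 4, 4, 3, 3, 3, 3, 4, 3, 4, 4, 4, 4, 3, 3, 4, 4]
0.38 [4, 3, 5, 3, 3, 4, 4, 4, 6, 8, 39, 43, 41, 38, 2, 5, 5]
0.4 [5, 5, 4, 4, 3, 5, 3, 79, 84, 81, 42, 59, 60, 42, 3, 4, 4]
0.42 [3, 3, 4, 4, 3, 4, 3, 85, 83, 84, 42, 55, 61, 42, 4, 5, 3]
0.44 [3, 2, 4, 4, 4, 4, 3, 42, 84, 79, 40, 39, 39, 37, 5, 3, 4]
0.46 [108, 107, 113, 109, 112, 108, 102, 55, 50, 3, 3, 5, 3, 3, 4, 5, 3]
0.48 [99, 111, 114, 109, 105, 107, 101, 53, 52, 4, 44, 47, 45, 43, 43, 47, 41]
0.5 [116, 115, 111, 111, 112, 109, 100, 53, 53, 5, 80, 81, 82, 82, 82, 81, 81]
0.52 [107, 108, 54, 160, 103, 113, 54, 53, 53, 5, 48, 95, 84, 84, 84, 86, 87]
0.54 [164, 170, 171, 164, 159, 169, 168, 158, 155, 149, 46, 93, 84, 92, 93, 53, 47]
0.56 [157, 159, 167, 163, 158, 152, 156, 159, 156, 87, 134, 135, 135, 136, 92, 121, 136]
0.58 [157, 159, 169, 165, 160, 160, 168, 160, 158, 2, 138, 136, 137, 139, 128, 126, 136]
0.6 [159, 126, 161, 163, 162, 160, 160, 161, 159, 5, 129, 129, 93, 128, 130, 131, 132]
0.62 [169, 162, 159, 169, 167, 160, 170, 159, 158, 157, 93, 94, 135, 138, 137, 138, 137]
0.64 [164, 163, 163, 167, 170, 178, 178, 107, 103, 4, 91, 94, 137, 137, 136, 131, 133]
```

```bash
cat > go.py <<'E'
import sys
from h import *
# usage: go.py x y z yawdeg -> tool-axis shift
o=ctrl.get_obs();T=rot(o['tcp_rot']);t=np.array([float(a) for a in sys.argv[1:4]])
yaw=np.degrees(np.arctan2(T[1,0],T[0,0]))
print('t',round(o['clock'],2),'pos',o['ee_pos'].round(4),'yaw',yaw.round(2),'F',o['force'].round(2),'w',round(o['width'],4),'tilt',np.degrees(np.arccos(-T[2,1])).round(2))
print('shift',(T.T@(t-o['ee_pos'])).round(4),'roll',(yaw-float(sys.argv[4])).round(2), 'q6',o['joint_pos'][5].round(2))
E
python3 -m inch '[[-0.355,0,-0.516,29,0.68],[-0.355,0,-0.516,29,0.68],[-0.355,0,-0.516,29,0.68],[-0.355,0,-0.516,29,0.68],[-0.355,0,-0.516,29,0.68],[-0.355,0,-0.516,29,0.68],[-0.355,0,-0.516,29,0.68],[-0.355,0,-0.516,29,0.68],[-0.355,0,-0.516,29,0.68],[-0.355,0,-0.516,29,0.68]]' 60; python3 go.py .584 .167 .237 45
```

```text
clock: 0.98
ee_pos: [0.4502, 0.3273, 0.2385]
tcp_rot: [0.653, -0.653, -0.272, 0.272]
force: [0.5, 0.7, 0.6]
width: 0.0596
t 0.98 pos [0.4502 0.3273 0.2385] yaw 45.26 F [0.46 0.73 0.59] w 0.0596 tilt 0.01
shift [-0.0197  0.0015 -0.2079] roll 0.26 q6 -0.21
```

```bash
python3 -m inch '[[-0.02,0,-0.208,0,0.68],[-0.02,0,-0.208,0,0.68],[-0.02,0,-0.208,0,0.68],[-0.02,0,-0.208,0,0.68],[-0.02,0,-0.208,0,0.68],[-0.02,0,-0.208,0,0.68],[-0.02,0,-0.208,0,0.68],[-0.02,0,-0.208,0,0.68]]'; python3 go.py .584 .167 .237 45
python3 - <<'E'
from h import *
m,im,d=snap('wrist','w1'); cv2.imwrite('pics/w1c.png',cv2.resize(im[100:340,180:460],None,fx=2.5,fy=2.5,interpolation=cv2.INTER_CUBIC))
E
```

```text
clock: 1.65
ee_pos: [0.5827, 0.1685, 0.2382]
tcp_rot: [0.653, -0.653, -0.271, 0.272]
force: [-0.2, 0.1, 0.1]
width: 0.0598
t 1.65 pos [0.5827 0.1685 0.2382] yaw 45.19 F [-0.18  0.14  0.06] w 0.0598 tilt 0.08
shift [-0.0001  0.0012 -0.002 ] roll 0.19 q6 -0.55
```

View pics/w1c.png

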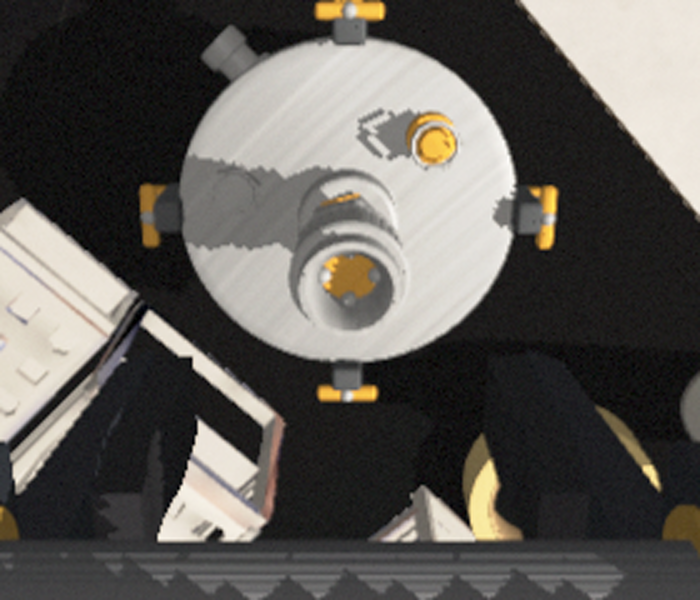

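The wrist picture shows the vessel's lid, centre about crop (348,200), with the coupler mouth at crop (350,282), i.e. image (320,213). The lid's small brass-capped fitting is at upper right, clear of the jaw line.

```bash
python3 - <<'E'
from h import *
m,im,d=load('w1'); P=cloud(m,d); ok=d>0
reg=np.zeros_like(ok); reg[175:240,285:355]=1
z=P[...,2]
h,e=np.histogram(z[reg&ok],bins=np.arange(.09,.19,.003)); print([(round(a,3),int(b)) for a,b in zip(e,h)])
lid=np.zeros_like(ok); lid[115:245,250:390]=1
k=lid&ok&(abs(z-.1)<.006); print('lid z',np.median(z[k]), 'n',k.sum())
# lid outline: non-black mask
g=cv2.cvtColor(im,cv2.COLOR_BGR2GRAY); hsv=cv2.cvtColor(im,cv2.COLOR_BGR2HSV)
mk=((g>75)&(hsv[...,1]<60)).astype(np.uint8); mk[:, :245]=0; mk[:,395:]=0; mk[260:]=0
mk=cv2.morphologyEx(mk,cv2.MORPH_OPEN,np.ones((11,11)))
cs,_=cv2.findContours(mk,cv2.RETR_EXTERNAL,cv2.CHAIN_APPROX_NONE); c=max(cs,key=cv2.contourArea)
# points on plane z=0.1 -> circle fit w/ robust
def circ(q):
    from scipy.optimize import least_squares
    f=lambda p:np.hypot(q[:,0]-p[0],q[:,1]-p[1])-p[2]
    r=least_squares(f,[*q.mean(0),q.std()*1.4],loss='soft_l1',f_scale=.0005); return r.x.round(4),np.abs(f(r.x)).mean().round(5)
q=np.array([pt(m,a[0][0],a[0][1],.1)[:2] for a in cv2.convexHull(c)]); print('lid',circ(q))
# nose ring top points
k=reg&ok&(z>.15); 
for lo in (.150,.160,.165,.168,.170):
    kk=reg&ok&(z>lo); 
    cs,_=cv2.findContours(kk.astype(np.uint8),cv2.RETR_EXTERNAL,cv2.CHAIN_APPROX_NONE); c=max(cs,key=cv2.contourArea); print(lo,kk.sum(),cv2.minEnclosingCircle(c))
top=z[reg&ok&(z>.168)]; print(np.percentile(top,[5,25,50,75,95]))
cv2.imwrite('pics/w1d.png',cv2.resize(im[170:245,285:355],None,fx=8,fy=8,interpolation=cv2.INTER_CUBIC))
np.set_printoptions(linewidth=250)
for v in range(190,240,3): print(v,np.round(z[v,296:344:2]*1000).astype(int))
E
```

```text
[(np.float64(0.09), 5), (np.float64(0.093), 383), (np.float64(0.096), 960), (np.float64(0.099), 780), (np.float64(0.102), 4), (np.float64(0.105), 7), (np.float64(0.108), 106), (np.float64(0.111), 173), (np.float64(0.114), 7), (np.float64(0.117), 0), (np.float64(0.12), 0), (np.float64(0.123), 2), (np.float64(0.126), 22), (np.float64(0.129), 19), (np.float64(0.132), 6), (np.float64(0.135), 0), (np.float64(0.138), 0), (np.float64(0.141), 56), (np.float64(0.144), 24), (np.float64(0.147), 41), (np.float64(0.15), 46), (np.float64(0.153), 48), (np.float64(0.156), 292), (np.float64(0.159), 126), (np.float64(0.162), 437), (np.float64(0.165), 175), (np.float64(0.168), 291), (np.float64(0.171), 476), (np.float64(0.174), 0), (np.float64(0.177), 0), (np.float64(0.18), 0), (np.float64(0.183), 0), (np.float64(0.186), 0)]
lid z 0.09714032020130303 n 10252
lid (array([0.5854, 0.1703, 0.0626]), np.float64(0.00091))
0.15 1891 ((319.73553466796875, 208.7976837158203), 25.350439071655273)
0.16 1483 ((319.0671691894531, 210.276123046875), 24.220911026000977)
0.165 942 ((319.2760925292969, 211.886962890625
[... 1214 characters left out ...]
3 164 164]
220 [ 98 163 171 172 171 169 169 164 161 161 159 162 163 160 159 161 165 167 169 172 172 172 164  97]
223 [ 98  99 163 173 171 170 169 169 168 166 165 164 165 163 165 167 168 169 170 172 173 171  99  97]
226 [ 98  97  98 163 172 171 172 171 170 169 168 167 168 168 170 169 170 172 173 172 171  99  97  96]
229 [ 96  95  96  98  98 172 173 173 171 171 170 170 170 170 171 172 171 172 172  96  98  97  96  97]
232 [ 97  96  95  97  96  96  97 172 173 171 172 172 172 172 172 172 384  96  97  97  96  97  95  96]
235 [ 96  95  96  96  96  96  96  96  96  97  97  97  97  96  96  96  97 384  96  96  96  96  96  97]
238 [94 95 94 95 96 96 96 96 96 96 95 96 96 96 97 96 96 97 94 96 96 94 95 95]
```

View pics/w1d.png

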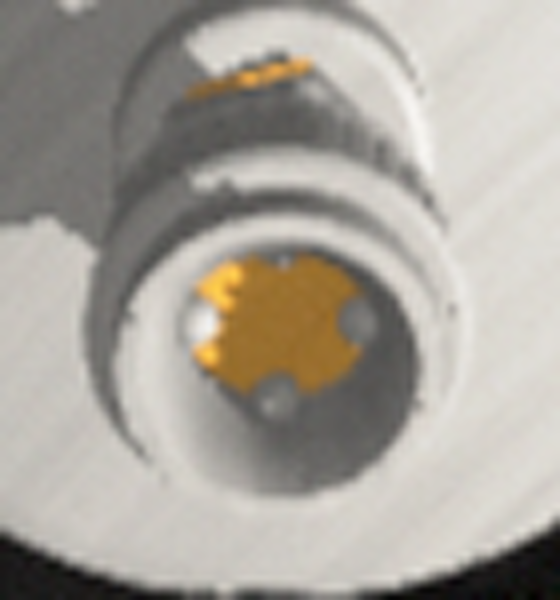

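```bash
python3 - <<'E'
from h import *
m,im,d=load('w1'); P=cloud(m,d); z=P[...,2]
reg=np.zeros_like(d,bool); reg[185:240,285:355]=1
k=reg&(d>0)&(z>.1665)&(z<.19)
cs,_=cv2.findContours(k.astype(np.uint8),cv2.RETR_EXTERNAL,cv2.CHAIN_APPROX_NONE); c=max(cs,key=cv2.contourArea)
print(cv2.fitEllipse(c), cv2.boundingRect(c))
e=cv2.fitEllipse(c)[0]; print('mouth',pt(m,*e,.173))
q=P[k][:,:2]; print(q.mean(0),(q.max(0)+q.min(0))/2,(q.max(0)-q.min(0)))
# top-camera check
print('bore gold centroid', end=' ')
hsv=cv2.cvtColor(im,cv2.COLOR_BGR2HSV); g=(hsv[...,0]>10)&(hsv[...,0]<28)&(hsv[...,1]>120)&reg
g[:198]=0
v,u=np.nonzero(g); print(u.mean(),v.mean(),pt(m,u.mean(),v.mean(),.157))
E
python3 go.py 0.585 0.169 .134 45
```

```text
((319.1947326660156, 213.66397094726562), (40.17238235473633, 41.05682373046875), 90.88459777832031) (299, 193, 42, 42)
mouth [0.58520458 0.16980502 0.173     ]
[0.58632733 0.16877133] [0.58627796 0.16904811] [0.02959114 0.02943922]
bore gold centroid 319.3413654618474 209.85140562248995 [0.5877717  0.16766257 0.157     ]
t 1.7 pos [0.5823 0.1692 0.2383] yaw 45.27 F [-0.05  0.54  0.31] w 0.0596 tilt 0.07
shift [ 0.0018  0.1043 -0.0022] roll 0.27 q6 -0.55
```

```bash
python3 -m inch '[[0.0026,0.03,-0.0022,0,0.68],[0.0026,0.06,-0.0022,0,0.68],[0.0026,0.08,-0.0022,0,0.68],[0.0026,0.09,-0.0022,0,0.68],[0.0026,0.099,-0.0022,0,0.68],[0.0026,0.099,-0.0022,0,0.68],[0.0026,0.099,-0.0022,0,0.68]]'; python3 go.py 0.5857 0.1695 .139 45
python3 - <<'E'
from h import *
m,im,d=snap('wrist','w2'); cv2.imwrite('pics/w2c.png',cv2.resize(im[150:350,180:460],None,fx=2.5,fy=2.5,interpolation=cv2.INTER_CUBIC))
E
```

```text
clock: 2.28
ee_pos: [0.5866, 0.1697, 0.1404]
tcp_rot: [-0.653, 0.653, 0.273, -0.272]
force: [1.0, -0.6, -0.2]
width: 0.0598
t 2.28 pos [0.5866 0.1697 0.1404] yaw 45.32 F [ 0.97 -0.55 -0.21] w 0.0598 tilt 0.04
shift [-0.0008  0.0014  0.0005] roll 0.32 q6 -0.55
```

View pics/w2c.png

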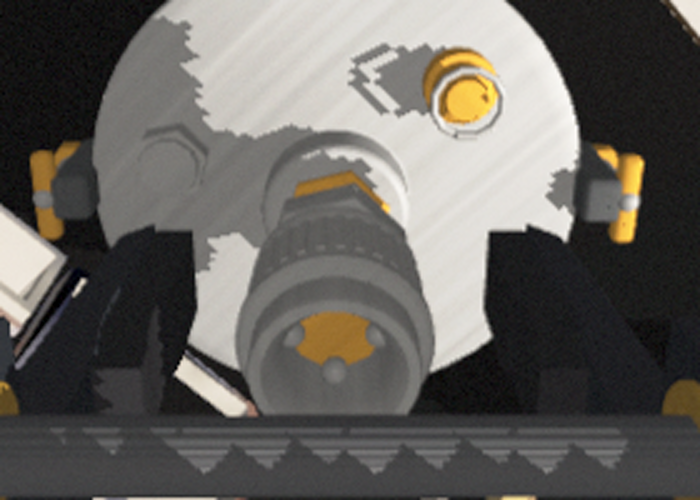

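The picture shows the sleeve, 238–435 in the crop, between the finger tips at 195 and 487, so it is centred to about 1 mm. Next I close the fingers.

```bash
python3 -m inch '[[0,0,0,0,0.4],[0,0,0,0,0.3],[0,0,0,0,0.3],[0,0,0,0,0.3],[0,0,0,0,0.3],[0,0,0,0,0.3]]' 50; python3 go.py 0.5857 0.1695 .139 45
```

```text
clock: 2.83
ee_pos: [0.5866, 0.1685, 0.1406]
tcp_rot: [-0.652, 0.653, 0.272, -0.272]
force: [-2.3, -2.4, 5.4]
width: 0.0343
t 2.83 pos [0.5866 0.1685 0.1406] yaw 45.25 F [-2.28 -2.43  5.4 ] w 0.0343 tilt 0.03
shift [0.0001 0.0016 0.0014] roll 0.25 q6 -0.55
```

```bash
python3 -m inch '[[0,0.001,0,0,0.3],[0,0.002,0,0,0.3],[0,0.003,0,0,0.3],[0,0.004,0,0,0.3]]'; python3 -m inch '[[0,0.001,0,0,0.3],[0,0.002,0,0,0.3],[0,0.003,0,0,0.3],[0,0.004,0,0,0.3],[0,0.004,0,0,0.3]]';  python3 go.py 0.5857 0.1695 .132 45
```

```text
clock: 3.17
ee_pos: [0.5866, 0.1685, 0.1371]
tcp_rot: [-0.652, 0.653, 0.272, -0.272]
force: [-3.9, -2.5, 9.2]
width: 0.0335
clock: 3.58
ee_pos: [0.5866, 0.1685, 0.1331]
tcp_rot: [-0.652, 0.653, 0.272, -0.272]
force: [-4.0, -2.1, 9.1]
width: 0.0341
t 3.58 pos [0.5866 0.1685 0.1331] yaw 45.25 F [-3.95 -2.14  9.14] w 0.0341 tilt 0.04
shift [0.0001 0.0011 0.0014] roll 0.25 q6 -0.55
```

```bash
python3 -m inch '[[0,0.001,0,0,0.3],[0,0.0015,0,0,0.3],[0,0.0015,0,0,0.3]]';  python3 go.py 0.5857 0.1695 .132 45
```

```text
clock: 3.83
ee_pos: [0.5867, 0.1685, 0.1325]
tcp_rot: [-0.652, 0.653, 0.272, -0.272]
force: [-7.0, -3.5, 13.1]
width: 0.0339
t 3.83 pos [0.5867 0.1685 0.1325] yaw 45.26 F [-7.01 -3.46 13.12] w 0.0339 tilt 0.04
shift [0.     0.0005 0.0014] roll 0.26 q6 -0.55
```

```bash
python3 -m inch '[[0,0,0,0,0.5],[0,0,0,0,0.62],[0,0,0,0,0.62],[0,0,0,0,0.62],[0,-0.015,0,0,0.62],[0,-0.04,0,0,0.62],[0,-0.07,0,0,0.62],[0,-0.1,0,0,0.62],[0,-0.1,0,0,0.62],[0,-0.1,0,0,0.62]]';  python3 go.py 0.5857 0.1695 .132 45
python3 - <<'E'
from h import *
m,im,d=snap('wrist','w3'); cv2.imwrite('pics/w3c.png',cv2.resize(im[170:245,285:355],None,fx=8,fy=8,interpolation=cv2.INTER_CUBIC))
P=cloud(m,d); z=P[...,2]
np.set_printoptions(linewidth=250)
for v in range(184,240,3): print(v,np.round(z[v,292:348:2]*1000).astype(int))
E
```

```text
clock: 4.67
ee_pos: [0.5881, 0.1694, 0.2327]
tcp_rot: [-0.652, 0.653, 0.274, -0.27]
force: [-0.7, 0.4, -0.4]
width: 0.0544
t 4.67 pos [0.5881 0.1694 0.2327] yaw 45.26 F [-0.72  0.41 -0.4 ] w 0.0544 tilt 0.29
shift [-0.0021  0.1007  0.0021] roll 0.26 q6 -0.55
184 [100 111 137 142 149 148 157 159 159 157 160 159 158 159 158 155 150 146 139 112 110  99  99  99 100 100 100  98]
187 [ 99 136 148 156 158 159 158 160 160 159 159 159 159 158 160 160 158 158 151 144 111 100  99  99 100  99 100  98]
190 [100 151 158 158 159 158 160 158 158 160 162 161 159 159 160 159 159 159 159 158 145 100 100 101 101 100 100  99]
193 [156 160 160 158 159 165 168 169 170 172 172 169 170 170 169 167 159 159 160 159 157 100 100 100  99 100  99  98]
196 [160 160 159 166 169 172 173 172 172 172 172 172 173 173 172 171 172 168 158 159 158 157  99  99  99 100  99  99]
199 [158 158 169 172 171 172 172 170 169 164 165 166 167 168 171 172 173 173 171 165 159 159 100 100 100  98  98 100]
202 [159 169 173 172 172 169 166 165 166 166 165 165 165 165 166 168 171 173 173 173 159 159 157 100 100  98  99  99]
205 [158 171 17
[... 644 characters left out ...]
168 170 171 172 172  98  97  99  97  97  97  96]
223 [ 98 171 173 172 170 170 170 168 167 167 166 166 166 167 169 170 170 171 172 172  96  97  97  95  98  98  96  97]
226 [ 96  98  97 172 173 172 171 170 169 170 168 169 170 170 170 171 171 173 172  96  98  97  97  97  97  96  97  97]
229 [ 96  96  96  96 173 172 173 171 172 171 171 171 172 172 172 172 172  97  97  96  96  96  97  96  96  96  96  95]
232 [ 95  97  96  96  97  96  96  96 172 172 171 172 172 172  97  96  96  97  96  95  96  96  95  96  96  95  96  94]
235 [96 95 97 95 96 97 96 97 97 96 97 96 95 96 96 95 97 97 95 96 95 96 95 95 95 95 95 -2]
238 [95 95 95 95 95 96 94 96 96 97 96 96 95 95 95 96 96 96 96 95 95 95 94 94 -1  0  0  0]
```

View pics/w3c.png

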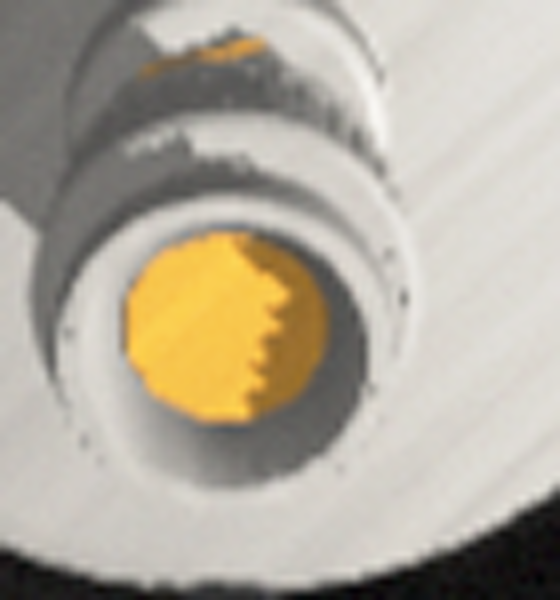

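The picture shows the gold collar risen to 165 mm (7 mm below the mouth) and the sleeve rim down from about 164 to 159 mm: the coupler is cocked. I re-measure its axis with the arm settled.

```bash
python3 -m inch '[[0,0,0,0,0.68],[0,0,0,0,0.68],[0,0,0,0,0.68]]' >/dev/null; cat > mouth.py <<'E'
from h import *
o=ctrl.get_obs(); m,im,d=snap('wrist','w4'); o2=ctrl.get_obs(); print('ee',o['ee_pos'],o2['ee_pos'])
hsv=cv2.cvtColor(im,cv2.COLOR_BGR2HSV); P=cloud(m,d); z=P[...,2]
reg=np.zeros_like(d,bool); reg[185:245,280:355]=1
g=((hsv[...,0]>10)&(hsv[...,0]<30)&(hsv[...,1]>110)&reg&(z>.15)).astype(np.uint8)
cs,_=cv2.findContours(g,cv2.RETR_EXTERNAL,cv2.CHAIN_APPROX_NONE); c=max(cs,key=cv2.contourArea); e=cv2.fitEllipse(c); print(e)
print('collar',pt(m,*e[0],.1655), 'z',np.median(z[g>0]))
k=reg&(d>0)&(z>.1675)&(z<.19); k=k|(g>0)
cs,_=cv2.findContours(k.astype(np.uint8),cv2.RETR_EXTERNAL,cv2.CHAIN_APPROX_NONE); c=max(cs,key=cv2.contourArea); e=cv2.fitEllipse(c); print(e,'nose',pt(m,*e[0],.1725), 'ztop',np.percentile(z[k],95))
E
python3 mouth.py; python3 go.py .4185 -.2385 .237 97
```

```text
ee [0.5854839  0.16865093 0.22815568] [0.58568061 0.16868358 0.22847164]
((316.6166687011719, 215.03216552734375), (22.836822509765625, 25.148151397705078), 86.21438598632812)
collar [0.58666899 0.16855221 0.1655    ] z 0.16527420999297116
((316.5194396972656, 216.68148803710938), (41.37623977661133, 42.935386657714844), 90.25582885742188) nose [0.5854497  0.16965781 0.1725    ] ztop 0.17284521786224563
t 5.02 pos [0.5857 0.1687 0.2285] yaw 45.25 F [-0.55  0.08  0.07] w 0.0598 tilt 0.16
shift [-0.4069 -0.0078 -0.1679] roll -51.75 q6 -0.55
```

```bash
python3 -m inch '[[0,-0.005,0,-7,0.68],[0,-0.01,0,-14,0.68],[0,-0.01,0,-21,0.68],[0,-0.01,0,-28,0.68],[0,-0.01,0,-35,0.68],[0,-0.01,0,-42,0.68],[0,-0.01,0,-48,0.68],[0,-0.01,0,-52,0.68],[0,-0.01,0,-52,0.68],[0,-0.01,0,-52,0.68]]' >/dev/null;  python3 -m inch '[[0,0,0,0,0.68],[0,0,0,0,0.68],[0,0,0,0,0.68]]'; python3 mouth.py; python3 go.py .4185 -.2385 .237 97
```

```text
clock: 6.1
ee_pos: [0.5865, 0.1689, 0.2401]
tcp_rot: [0.468, -0.468, -0.53, 0.53]
force: [-1.1, 0.1, 0.2]
width: 0.0599
ee [0.58646612 0.16890161 0.24009481] [0.58648826 0.16888804 0.24014505]
((314.2211608886719, 207.13865661621094), (21.573896408081055, 24.16234016418457), 85.07955169677734)
collar [0.586581   0.16859297 0.1655    ] z 0.16526484807123104
((313.9310607910156, 208.609130859375), (39.51883316040039, 40.836978912353516), 93.5134506225586) nose [0.58506726 0.16822039 0.1725    ] ztop 0.1729172739349845
t 6.15 pos [0.5865 0.1689 0.2401] yaw 97.22 F [ 0.32  0.14 -0.59] w 0.06 tilt 0.01
shift [-0.383   0.0032  0.2179] roll 0.22 q6 -1.46
```

```bash
python3 -m inch '[[-0.383,0,0.218,0,0.68],[-0.383,0,0.218,0,0.68],[-0.383,0,0.218,0,0.68],[-0.383,0,0.218,0,0.68],[-0.383,0,0.218,0,0.68],[-0.383,0,0.218,0,0.68],[-0.383,0,0.218,0,0.68],[-0.383,0,0.218,0,0.68],[-0.383,0,0.218,0,0.68],[-0.383,0,0.218,0,0.68]]' ; python3 go.py .4185 -.2385 .16 97
```

```text
clock: 6.98
ee_pos: [0.4267, -0.218, 0.2406]
tcp_rot: [-0.467, 0.468, 0.531, -0.53]
force: [0.3, -0.5, -0.2]
width: 0.0596
t 6.98 pos [ 0.4267 -0.218   0.2406] yaw 97.24 F [ 0.27 -0.49 -0.16] w 0.0596 tilt 0.07
shift [-0.0193  0.0806  0.0108] roll 0.24 q6 -2.22
```

```bash
python3 -m inch '[[-0.0193,0.03,0.0108,0,0.68],[-0.0193,0.06,0.0108,0,0.68],[-0.0193,0.08,0.0108,0,0.68],[-0.0193,0.08,0.0108,0,0.68],[-0.0193,0.08,0.0108,0,0.68],[-0.0193,0.08,0.0108,0,0.68]]' ; python3 go.py .4185 -.2385 .16 97
python3 - <<'E'
from h import *
m,im,d=snap('wrist','w5'); cv2.imwrite('pics/w5c.png',cv2.resize(im[100:340,180:460],None,fx=2.5,fy=2.5,interpolation=cv2.INTER_CUBIC))
P=cloud(m,d); z=P[...,2]
reg=np.zeros_like(d,bool); reg[150:300,250:380]=1
k=reg&(d>0)&(z>.072)&(z<.1)
cs,_=cv2.findContours(k.astype(np.uint8),cv2.RETR_EXTERNAL,cv2.CHAIN_APPROX_NONE); c=max(cs,key=cv2.contourArea); e=cv2.fitEllipse(c)
print(e,pt(m,*e[0],.083),np.median(z[k]),cv2.boundingRect(c))
k=reg&(d>0)&(z>.048)&(z<.065); print(np.median(P[k],0))
E
```

```text
clock: 7.48
ee_pos: [0.4204, -0.2372, 0.1615]
tcp_rot: [-0.467, 0.468, 0.531, -0.531]
force: [-0.1, -0.2, 0.1]
width: 0.0602
t 7.48 pos [ 0.4204 -0.2372  0.1615] yaw 97.27 F [-0.14 -0.21  0.1 ] w 0.0602 tilt 0.1
shift [-0.0011  0.0015  0.002 ] roll 0.27 q6 -2.26
((313.0345764160156, 200.9427032470703), (54.03702926635742, 54.310386657714844), 178.2818145751953) [ 0.41735709 -0.23885941  0.083     ] 0.08031433055034937 (286, 174, 55, 55)
[ 0.49176704 -0.26026722  0.05033993]
```

View pics/w5c.png

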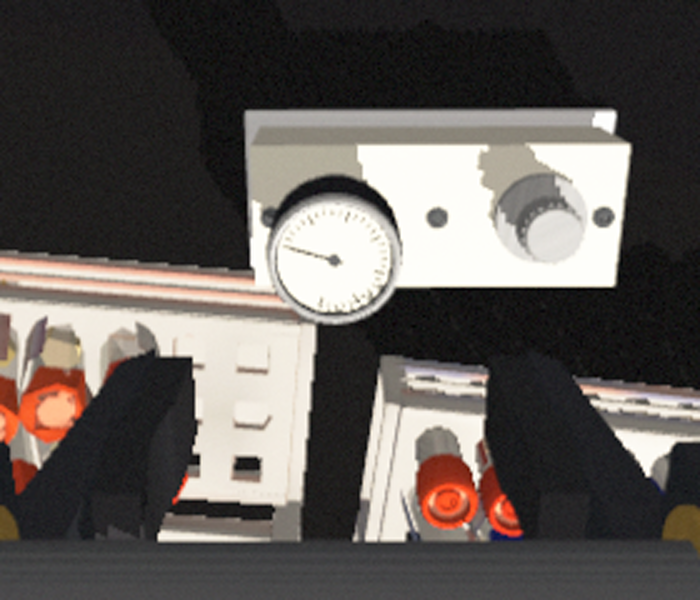

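The picture shows the gauge's dial at crop (334,258), the blank plug to its right, and a free gap around the case. I refine the dial's centre.

```bash
python3 - <<'E'
from h import *
m,im,d=load('w5'); P=cloud(m,d)
g=cv2.cvtColor(im,cv2.COLOR_BGR2GRAY)
reg=np.zeros_like(d,bool); reg[160:240,275:355]=1
k=(reg&(d>0)&(P[...,2]>.078)&(g>150)).astype(np.uint8)
cs,_=cv2.findContours(k,cv2.RETR_EXTERNAL,cv2.CHAIN_APPROX_NONE); c=max(cs,key=cv2.contourArea); h=cv2.convexHull(c); 
e=cv2.fitEllipse(c);print(e,cv2.minEnclosingCircle(h))
z=np.median(P[...,2][k>0]);print('zdial',z)
for zz in (.081,.083): print(zz,pt(m,*e[0],zz),pt(m,313.4,203.8,zz))
print(np.round(P[170:232:3,313,2]*1000).astype(int))
E
python3 go.py .418 -.2388 .052 97.2
```

```text
((313.3162841796875, 203.77481079101562), (48.1354866027832, 53.13628387451172), 82.09552001953125) ((313.0607604980469, 201.78176879882812), 27.203462600708008)
zdial 0.08044124090264318
0.081 [ 0.42029914 -0.23829176  0.081     ] [ 0.42031115 -0.23822668  0.081     ]
0.083 [ 0.41956023 -0.23836969  0.083     ] [ 0.41957212 -0.23830519  0.083     ]
[62 70 78 82 80 80 80 80 80 80 80 81 80 80 81 80 82 81 82 83  0]
t 7.53 pos [ 0.4209 -0.2373  0.1621] yaw 97.29 F [0.03 0.43 0.48] w 0.0599 tilt 0.18
shift [-0.0009  0.1101  0.0033] roll 0.09 q6 -2.26
```

```bash
python3 -m inch '[[-0.001,0.03,0.0015,0,0.68],[-0.001,0.06,0.0015,0,0.68],[-0.001,0.08,0.0015,0,0.68],[-0.001,0.09,0.0015,0,0.68],[-0.001,0.1,0.0015,0,0.68],[-0.001,0.106,0.0015,0,0.68],[-0.001,0.106,0.0015,0,0.68],[-0.001,0.106,0.0015,0,0.68],[-0.001,0.106,0.0015,0,0.68]]'; python3 go.py .4195 -.2385 .055 97.2
python3 - <<'E'
from h import *
m,im,d=snap('wrist','w6'); cv2.imwrite('pics/w6c.png',cv2.resize(im[120:360,180:460],None,fx=2.5,fy=2.5,interpolation=cv2.INTER_CUBIC))
E
```

```text
clock: 8.28
ee_pos: [0.4192, -0.2387, 0.0555]
tcp_rot: [-0.467, 0.468, 0.531, -0.531]
force: [1.7, 0.2, -0.4]
width: 0.06
t 8.28 pos [ 0.4192 -0.2387  0.0555] yaw 97.26 F [ 1.73  0.19 -0.35] w 0.06 tilt 0.13
shift [ 0.0001  0.0005 -0.0003] roll 0.06 q6 -2.27
```

View pics/w6c.png

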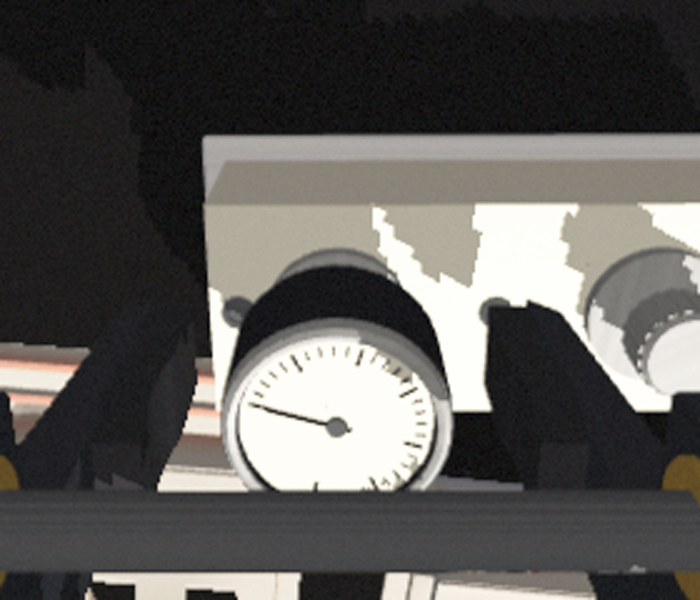

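The case sits between the fingers (case 225–450, fingers 195–487 in the crop), with the dial pivot at crop (338,427). Next I grip it.

```bash
python3 -m inch '[[0,0,0,0,0.5],[0,0,0,0,0.4],[0,0,0,0,0.4],[0,0,0,0,0.4],[0,0,0,0,0.4],[0,0,0,0,0.4]]' 40; python3 go.py .4195 -.2385 .055 97.2
python3 -m inch '[[0,-0.01,0,0,0.4],[0,-0.02,0,0,0.4],[0,-0.04,0,0,0.4],[0,-0.07,0,0,0.4],[0,-0.1,0,0,0.4],[0,-0.13,0,0,0.4],[0,-0.16,0,0,0.4],[0,-0.19,0,0,0.4],[0,-0.21,0,0,0.4],[0,-0.21,0,0,0.4]]'; python3 go.py .5867 .1685 .265 97.2
```

```text
clock: 8.83
ee_pos: [0.4185, -0.2384, 0.0547]
tcp_rot: [-0.467, 0.468, 0.531, -0.531]
force: [-0.4, 0.0, 3.3]
width: 0.0408
t 8.83 pos [ 0.4185 -0.2384  0.0547] yaw 97.26 F [-0.36  0.01  3.31] w 0.0408 tilt 0.05
shift [-0.0002 -0.0003 -0.001 ] roll 0.06 q6 -2.27
clock: 9.67
ee_pos: [0.4203, -0.2393, 0.2704]
tcp_rot: [-0.464, 0.471, 0.531, -0.53]
force: [1.7, 0.7, -1.4]
width: 0.0407
t 9.67 pos [ 0.4203 -0.2393  0.2704] yaw 97.26 F [ 1.66  0.66 -1.36] w 0.0407 tilt 0.54
shift [ 0.3835  0.0047 -0.2165] roll 0.06 q6 -2.27
```

```bash
python3 -m inch '[[0.3835,0,-0.2165,0,0.4],[0.3835,0,-0.2165,0,0.4],[0.3835,0,-0.2165,0,0.4],[0.3835,0,-0.2165,0,0.4],[0.3835,0,-0.2165,0,0.4],[0.3835,0,-0.2165,0,0.4],[0.3835,0,-0.2165,0,0.4],[0.3835,0,-0.2165,0,0.4],[0.3835,0,-0.2165,0,0.4],[0.3835,0,-0.2165,0,0.4]]'; python3 go.py .5867 .1685 .265 97.2
```

```text
clock: 10.5
ee_pos: [0.5745, 0.1498, 0.2622]
tcp_rot: [0.468, -0.467, -0.53, 0.532]
force: [0.2, -0.0, -1.2]
width: 0.0405
t 10.5 pos [0.5745 0.1498 0.2622] yaw 97.28 F [ 0.24 -0.01 -1.23] w 0.0405 tilt 0.19
shift [ 0.017  -0.0029 -0.0145] roll 0.08 q6 -1.48
```

```bash
python3 -m inch '[[0.01,0,-0.008,0,0.4],[0.017,0,-0.0145,0,0.4],[0.017,0,-0.0145,0,0.4],[0.017,0,-0.0145,0,0.4],[0.017,0,-0.0145,0,0.4],[0.017,0,-0.0145,0,0.4],[0.017,0,-0.0145,0,0.4]]'; python3 go.py .5867 .1685 .245 97.2
python3 - <<'E'
from h import *
m,im,d=snap('wrist','w7'); cv2.imwrite('pics/w7c.png',cv2.resize(im[120:360,180:460],None,fx=2.5,fy=2.5,interpolation=cv2.INTER_CUBIC))
m,im,d=snap('scene','s7'); cv2.imwrite('pics/s7c.png',cv2.resize(im[100:180,280:370],None,fx=7,fy=7,interpolation=cv2.INTER_CUBIC))
E
```

```text
clock: 11.08
ee_pos: [0.5875, 0.165, 0.2644]
tcp_rot: [0.468, -0.468, -0.53, 0.53]
force: [0.4, 0.3, -2.7]
width: 0.0409
t 11.08 pos [0.5875 0.165  0.2644] yaw 97.15 F [ 0.36  0.33 -2.69] w 0.0409 tilt 0.01
shift [0.0036 0.0194 0.0003] roll -0.05 q6 -1.46
```

View pics/w7c.png

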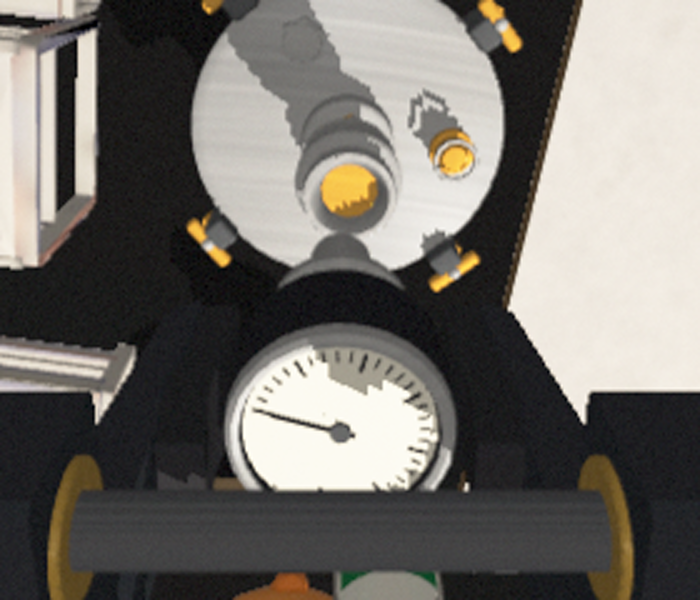

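View pics/s7c.png

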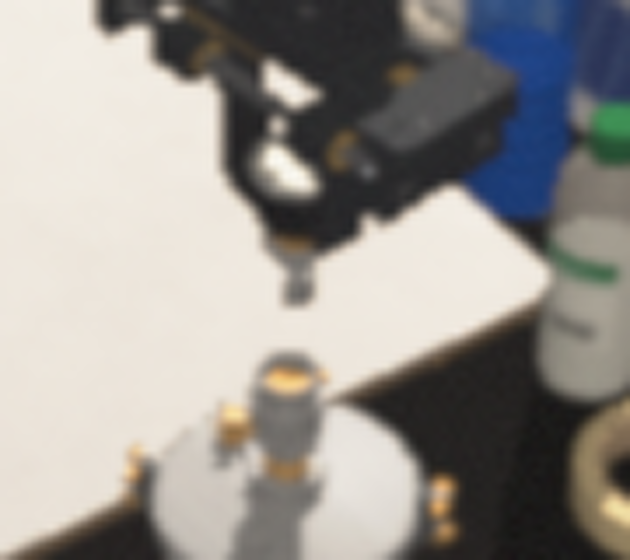

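The wrist view shows the held gauge's dial pivot at crop (341,432), its plug end at (345,240) and the cocked coupler's gold collar at (348,190). The scene view shows the plug upright above the mouth, about 45 mm clear.

```bash
python3 - <<'E'
from h import *
m,im,d=load('w7'); P=cloud(m,d); ee=np.array([.5875,.165,.2644])
T=Ro.from_euler('z',97.2,degrees=True).as_matrix()@np.array([[1,0,0],[0,0,-1],[0,1,0]]).astype(float)
# tool cols: x=(c,s,0), y=down, z = x cross y
x=np.array([np.cos(np.radians(97.2)),np.sin(np.radians(97.2)),0]);y=np.array([0,0,-1.]);zz=np.cross(x,y);T=np.stack([x,y,zz],1)
f=lambda a,b:((a+.5)/2.5-.5+180,(b+.5)/2.5-.5+120)
loc=lambda p:(T.T@(p-ee)).round(4)
u,v=f(341,432)
for h in (.023,.0255,.028): print('pivot',h,loc(pt(m,u,v,ee[2]+h)))
w=P[240:310,268:365][...,2]-ee[2]; print('dial h',np.round(w[::6,48]*1000).astype(int))
# case/rim widths rows 
hsv=cv2.cvtColor(im,cv2.COLOR_BGR2HSV); z=P[...,2]
reg=np.zeros_like(d,bool); reg[170:240,290:350]=1
g=((hsv[...,0]>10)&(hsv[...,0]<30)&(hsv[...,1]>110)&reg&(z>.15)).astype(np.uint8)
cs,_=cv2.findContours(g,cv2.RETR_EXTERNAL,cv2.CHAIN_APPROX_NONE); c=max(cs,key=cv2.contourArea); e=cv2.fitEllipse(c); print('collar',e,pt(m,*e[0],.1655),loc(pt(m,*e[0],.1655)))
# plug: points by depth between z .21 and .245
k=reg|0; k=np.zeros_like(reg); k[205:240,285:355]=1
k=k.astype(bool)&(d>0)&(z>.2)&(z<.26)
for v in range(208,240,3):
    uu=np.nonzero(k[v])[0]
    if len(uu)>3: print(v,uu.min(),uu.max(),loc(P[v,uu].mean(0)),np.round([P[v,uu[0]]-ee,P[v,uu[-1]]-ee],4)@x, 'zmax',loc(P[v,uu])[0].shape if 0 else (T.T@(P[v,uu]-ee).T)[2].max().round(4), ((z[v,uu]-ee[2])*1000).round()[len(uu)//2])
E
```

```text
pivot 0.023 [ 0.0009 -0.023  -0.004 ]
pivot 0.0255 [ 0.0009 -0.0255 -0.0022]
pivot 0.028 [ 0.0009 -0.028  -0.0004]
dial h [18 21 26 27 26 25 25 25 26 26 26 25]
collar ((319.2591247558594, 195.74932861328125), (19.870773315429688, 22.07358169555664), 80.82856750488281) [0.58656111 0.16858612 0.1655    ] [0.0037 0.0989 0.0005]
214 310 321 [0.0007 0.0461 0.0061] [-0.00297001  0.00423693] zmax 0.0067 -45.0
217 306 325 [0.0007 0.0429 0.0053] [-0.00550254  0.00682686] zmax 0.0064 -42.0
220 305 327 [0.001  0.0347 0.0068] [-0.0061114   0.00813851] zmax 0.0147 -17.0
223 302 329 [0.0007 0.0144 0.0137] [-0.00680575  0.00812821] zmax 0.0149 -13.0
226 298 333 [0.0007 0.0137 0.0122] [-0.00899052  0.01034635] zmax 0.013 -14.0
229 294 337 [0.0011 0.0142 0.0102] [-0.01126301  0.0125645 ] zmax 0.0107 -15.0
232 292 339 [0.0023 0.0143 0.0084] [-0.01234391  0.01372786] zmax 0.0089 -14.0
```

```bash
python3 -m inch '[[0.0029,0.01,0.0027,0,0.4],[0.0029,0.02,0.0027,0,0.4],[0.0029,0.03,0.0027,0,0.4],[0.0029,0.034,0.0027,0,0.4],[0.0029,0.034,0.0027,0,0.4],[0.0029,0.034,0.0027,0,0.4],[0.0029,0.034,0.0027,0,0.4]]'; python3 go.py .5867 .1685 .23 97.2
python3 - <<'E'
from h import *
m,im,d=snap('wrist','w8'); cv2.imwrite('pics/w8c.png',cv2.resize(im[160:260,260:380],None,fx=6,fy=6,interpolation=cv2.INTER_CUBIC))
m,im,d=snap('scene','s8'); cv2.imwrite('pics/s8c.png',cv2.resize(im[100:180,280:370],None,fx=7,fy=7,interpolation=cv2.INTER_CUBIC))
E
```

```text
clock: 11.77
ee_pos: [0.5849, 0.1691, 0.2303]
tcp_rot: [-0.467, 0.467, 0.531, -0.531]
force: [0.8, -0.6, -1.4]
width: 0.041
t 11.77 pos [0.5849 0.1691 0.2303] yaw 97.26 F [ 0.83 -0.62 -1.36] w 0.041 tilt 0.01
shift [-0.0008  0.0003 -0.0017] roll 0.06 q6 -1.46
```

View pics/w8c.png

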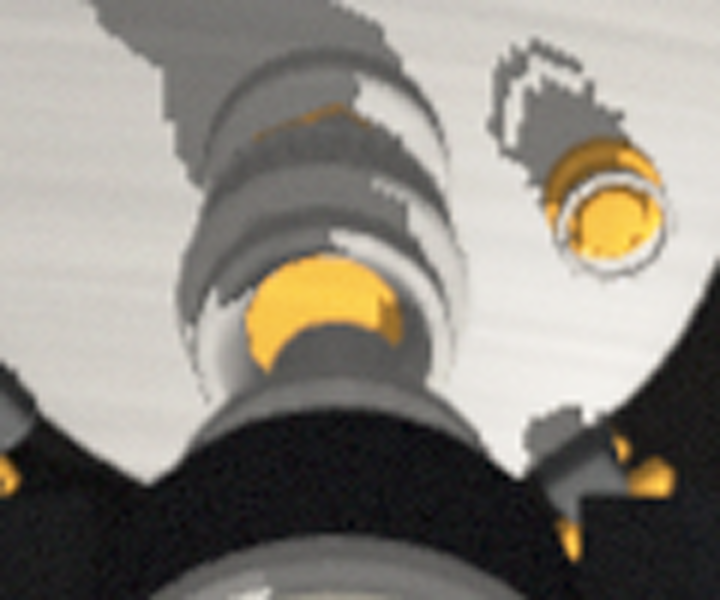

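View pics/s8c.png

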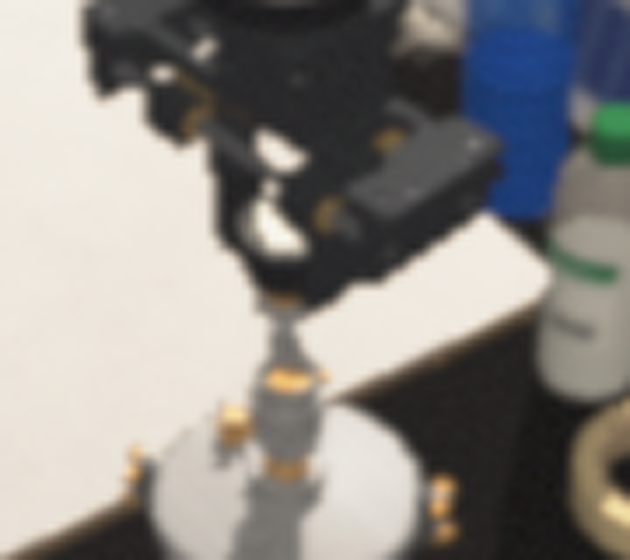

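```bash
python3 -m inch '[[0,0,0,0,0.4],[0,0,0,0,0.4],[0,0,0,0,0.4]]'; python3 go.py .5867 .1685 .23 97.2
cat > rel.py <<'E'
import sys
from h import *
ee=ctrl.get_obs(); yaw=rot(ee['tcp_rot']); x=yaw[:,0]; T=yaw; p0=ee['ee_pos']
m,im,d=snap('wrist',sys.argv[1]); P=cloud(m,d); z=P[...,2]
L=(P-p0)@T
hsv=cv2.cvtColor(im,cv2.COLOR_BGR2HSV)
reg=np.zeros_like(d,bool); reg[165:250,275:360]=1
k=reg&(d>0)&(z<p0[2]-.006)&(z>p0[2]-.06)&(L[...,2]>-.03)&(np.abs(L[...,0])<.03)
for v in range(195,250,2):
    uu=np.nonzero(k[v]&(z[v]>.176))[0]
    if len(uu)>3:
        q=L[v,uu]; print('plug',v,uu.min(),uu.max(),'xmid',((q[0,0]+q[-1,0])/2).round(4),'halfw',((q[-1,0]-q[0,0])/2).round(4),'y',np.median(q[:,1]).round(4),'zmax',q[:,2].max().round(4))
for v in range(185,235,3):
    uu=np.nonzero(reg[v]&(d[v]>0)&(z[v]>.1655+.003)&(z[v]<.1765))[0]
    if len(uu)>3:
        q=L[v,uu]; print('ring',v,uu.min(),uu.max(),'xmid',((q[0,0]+q[-1,0])/2).round(4),'halfw',((q[-1,0]-q[0,0])/2).round(4))
cv2.imwrite('pics/'+sys.argv[1]+'c.png',cv2.resize(im[160:260,260:380],None,fx=6,fy=6,interpolation=cv2.INTER_CUBIC))
E
python3 rel.py w9
```

```text
clock: 12.12
ee_pos: [0.5849, 0.169, 0.2306]
tcp_rot: [-0.467, 0.467, 0.531, -0.53]
force: [0.0, 0.4, -0.9]
width: 0.0408
t 12.12 pos [0.5849 0.169  0.2306] yaw 97.26 F [ 0.04  0.39 -0.91] w 0.0408 tilt 0.04
shift [-0.0008  0.0006 -0.0017] roll 0.06 q6 -1.46
plug 213 312 319 xmid 0.0006 halfw 0.0023 y 0.0472 zmax 0.0067
plug 215 308 323 xmid 0.0006 halfw 0.0049 y 0.0449 zmax 0.0066
plug 217 306 325 xmid 0.0006 halfw 0.0062 y 0.0419 zmax 0.0065
plug 219 305 326 xmid 0.0007 halfw 0.0068 y 0.0393 zmax 0.0065
plug 221 304 327 xmid 0.0006 halfw 0.0075 y 0.0165 zmax 0.0147
plug 223 302 329 xmid 0.0006 halfw 0.0074 y 0.0143 zmax 0.0144
plug 225 299 332 xmid 0.0006 halfw 0.0092 y 0.0139 zmax 0.0134
plug 227 296 335 xmid 0.0006 halfw 0.0108 y 0.0138 zmax 0.0123
plug 229 294 337 xmid 0.0007 halfw 0.012 y 0.0142 zmax 0.0107
plug 231 293 338 xmid 0.0006 halfw 0.0125 y 0.0141 zmax 0.0095
plug 233 291 340 xmid 0.0006 halfw 0.0137 y 0.0138 zmax 0.0083
ring 197 305 322 xmid -0.0007 halfw 0.0058
ring 200 300 327 xmid -0.0007 halfw 0.0093
ring 203 297 330 xmid -0.0007 halfw 0.0113
ring 206 295 332 xmid -0.0007 halfw 0.0127
ring 209 293 333 xmid -0.0012 halfw 0.0138
ring 212 293 334 xmid -0.0008 halfw 0.0141
ring 215 292 334 xmid -0.001 halfw 0.0144
ring 218 292 334 xmid -0.0011 halfw 0.0145
ring 221 293 334 xmid -0.0007 halfw 0.0142
ring 224 294 333 xmid -0.0008 halfw 0.0136
```

```bash
python3 - <<'E'
from h import *
m,im,d=load('w9'); o=ctrl.get_obs(); T=rot(o['tcp_rot']);P=cloud(m,d);L=(P-o['ee_pos'])@T
for v in (216,217,218,219): print(v,(T.T@(pt(m,313.5,v,.1725)-o['ee_pos'])).round(4))
# 3D circle fit on top ring points from depth (z>.1715)
z=P[...,2]; k=np.zeros_like(z,bool);k[185:240,285:345]=1
k=k&(d>0)&(z>.1712)&(z<.1745)
q=L[k][:,[0,2]]
from scipy.optimize import least_squares
r=least_squares(lambda p:np.hypot(q[:,0]-p[0],q[:,1]-p[1])-p[2],[0,0,.013],loss='soft_l1',f_scale=.0005);print('ring',r.x.round(4),k.sum(),np.abs(r.fun).mean())
m,im,d=load('w1');P=cloud(m,d);z=P[...,2]; k=np.zeros_like(z,bool);k[185:240,285:355]=1;k=k&(d>0)&(z>.1712)&(z<.1745);q=P[k][:,:2]
r=least_squares(lambda p:np.hypot(q[:,0]-p[0],q[:,1]-p[1])-p[2],[.586,.169,.013],loss='soft_l1',f_scale=.0005);print('ring world w1',r.x.round(4))
m,im,d=load('w4');P=cloud(m,d);z=P[...,2]; k=np.zeros_like(z,bool);k[180:245,280:355]=1;k=k&(d>0)&(z>.1712)&(z<.1745);q=P[k][:,:2]
r=least_squares(lambda p:np.hypot(q[:,0]-p[0],q[:,1]-p[1])-p[2],[.586,.169,.013],loss='soft_l1',f_scale=.0005);print('ring world w4',r.x.round(4))
E
```

```text
216 [-0.0007  0.058  -0.0004]
217 [-0.0007  0.058  -0.0011]
218 [-0.0007  0.058  -0.0019]
219 [-0.0007  0.058  -0.0026]
ring [-0.0009 -0.0011  0.0134] 324 0.0007739341377405197
ring world w1 [0.5862 0.1689 0.0134]
ring world w4 [0.586  0.1683 0.0134]
```

```bash
python3 -m inch '[[-0.0014,0.002,0.0004,0,0.4],[-0.0014,0.004,0.0004,0,0.4],[-0.0014,0.006,0.0004,0,0.4],[-0.0014,0.008,0.0004,0,0.4],[-0.0014,0.01,0.0004,0,0.4],[-0.0014,0.01,0.0004,0,0.4],[-0.0014,0.01,0.0004,0,0.4]]'; python3 go.py .5867 .1685 .22 97.2; python3 rel.py w10 | grep -v plug
```

```text
clock: 12.75
ee_pos: [0.5843, 0.1675, 0.2199]
tcp_rot: [0.467, -0.467, -0.53, 0.531]
force: [0.2, 0.1, -2.0]
width: 0.0407
t 12.75 pos [0.5843 0.1675 0.2199] yaw 97.26 F [ 0.2   0.15 -2.04] w 0.0407 tilt 0.03
shift [ 0.0007 -0.0001 -0.0025] roll 0.06 q6 -1.46
ring 203 307 323 xmid 0.0003 halfw 0.0052
ring 206 302 329 xmid 0.0006 halfw 0.0089
ring 209 298 332 xmid 0.0003 halfw 0.0112
ring 212 296 335 xmid 0.0006 halfw 0.0129
ring 215 295 336 xmid 0.0007 halfw 0.0135
ring 218 294 337 xmid 0.0006 halfw 0.0141
ring 221 293 337 xmid 0.0003 halfw 0.0144
ring 224 293 338 xmid 0.0007 halfw 0.0149
ring 227 294 337 xmid 0.0007 halfw 0.0142
```

View pics/w10c.png

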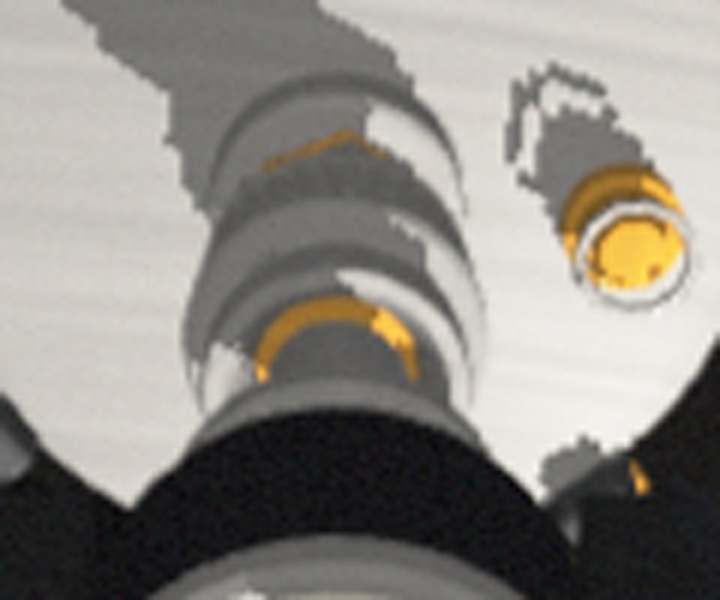

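The plug tip is now in the mouth: the gold collar shows as an even ring round it (crop 260–418, plug centred at about 340). I press down slowly, watching the force.

```bash
python3 -m inch '[[0,0.001,0,0,0.4],[0,0.002,0,0,0.4],[0,0.003,0,0,0.4],[0,0.004,0,0,0.4],[0,0.005,0,0,0.4],[0,0.005,0,0,0.4]]'; python3 go.py .586 .1685 .2 97.2
```

```text
clock: 13.3
ee_pos: [0.5843, 0.1675, 0.2149]
tcp_rot: [0.467, -0.467, -0.53, 0.531]
force: [0.6, -0.4, -1.3]
width: 0.0408
t 13.3 pos [0.5843 0.1675 0.2149] yaw 97.25 F [ 0.57 -0.36 -1.34] w 0.0408 tilt 0.03
shift [ 0.0008  0.0149 -0.0018] roll 0.05 q6 -1.46
```

```bash
python3 -m inch '[[0,0.001,0,0,0.4],[0,0.002,0,0,0.4],[0,0.003,0,0,0.4],[0,0.004,0,0,0.4]]'; python3 -m inch '[[0,0.001,0,0,0.4],[0,0.002,0,0,0.4],[0,0.003,0,0,0.4],[0,0.004,0,0,0.4]]'; python3 go.py .586 .1685 .19 97.2
```

```text
clock: 13.63
ee_pos: [0.5852, 0.1677, 0.2129]
tcp_rot: [-0.467, 0.468, 0.531, -0.53]
force: [-2.3, -0.8, 5.6]
width: 0.0411
clock: 13.97
ee_pos: [0.5853, 0.1677, 0.209]
tcp_rot: [-0.467, 0.468, 0.531, -0.53]
force: [-2.5, 0.1, 5.7]
width: 0.041
t 13.97 pos [0.5853 0.1677 0.209 ] yaw 97.26 F [-2.48  0.13  5.74] w 0.041 tilt 0.14
shift [ 0.0007  0.019  -0.0007] roll 0.06 q6 -1.46
```

```bash
python3 -m inch '[[0,0.001,0,0,0.4],[0,0.002,0,0,0.4],[0,0.003,0,0,0.4],[0,0.004,0,0,0.4]]'; python3 -m inch '[[0,0.001,0,0,0.4],[0,0.002,0,0,0.4],[0,0.003,0,0,0.4],[0,0.004,0,0,0.4]]'; python3 -m inch '[[0,0.001,0,0,0.4],[0,0.002,0,0,0.4],[0,0.003,0,0,0.4]]'; python3 go.py .586 .1685 .1915 97.2
```

```text
clock: 14.3
ee_pos: [0.5854, 0.1677, 0.2049]
tcp_rot: [-0.467, 0.468, 0.531, -0.53]
force: [-0.5, -0.9, 6.4]
width: 0.0413
clock: 14.63
ee_pos: [0.5854, 0.1677, 0.2009]
tcp_rot: [-0.467, 0.468, 0.531, -0.53]
force: [-1.4, -0.6, 7.2]
width: 0.0409
clock: 14.88
ee_pos: [0.5855, 0.1677, 0.198]
tcp_rot: [-0.467, 0.468, 0.531, -0.53]
force: [-1.9, -1.0, 6.3]
width: 0.0408
t 14.88 pos [0.5855 0.1677 0.198 ] yaw 97.26 F [-1.91 -1.01  6.25] w 0.0408 tilt 0.16
shift [ 0.0008  0.0065 -0.0006] roll 0.06 q6 -1.46
```

```bash
python3 -m inch '[[0,0.001,0,0,0.4],[0,0.002,0,0,0.4],[0,0.003,0,0,0.4],[0,0.003,0,0,0.4]]'; python3 -m inch '[[0,0.001,0,0,0.4],[0,0.0015,0,0,0.4],[0,0.002,0,0,0.4],[0,0.002,0,0,0.4]]'; python3 -m inch '[[0,0.0005,0,0,0.4],[0,0.001,0,0,0.4],[0,0.001,0,0,0.4]]'; python3 rel.py w11|head -3
```

```text
clock: 15.22
ee_pos: [0.5854, 0.1677, 0.1948]
tcp_rot: [-0.467, 0.468, 0.531, -0.53]
force: [-0.8, -0.8, 6.3]
width: 0.0412
clock: 15.55
ee_pos: [0.5854, 0.1677, 0.193]
tcp_rot: [-0.467, 0.468, 0.531, -0.53]
force: [-0.6, -0.6, 6.4]
width: 0.0411
clock: 15.8
ee_pos: [0.5851, 0.1677, 0.1913]
tcp_rot: [-0.467, 0.468, 0.531, -0.53]
force: [-0.7, 0.4, 4.7]
width: 0.041
plug 223 307 326 xmid 0.0012 halfw 0.0052 y 0.0135 zmax 0.0145
plug 225 301 331 xmid 0.0009 halfw 0.0082 y 0.0135 zmax 0.0132
plug 227 298 333 xmid 0.0006 halfw 0.0096 y 0.0136 zmax 0.0121
```

```bash
python3 - <<'E'
from h import *
m,im,d=snap('wrist','w12'); cv2.imwrite('pics/w12c.png',cv2.resize(im[160:260,260:380],None,fx=6,fy=6,interpolation=cv2.INTER_CUBIC))
print(ctrl.get_obs()['force'],ctrl.get_obs()['ee_pos'])
E
```

```text
[-0.40217712 -0.18459357  4.18227029] [0.58508174 0.16769419 0.19105543]
```

View pics/w12c.png

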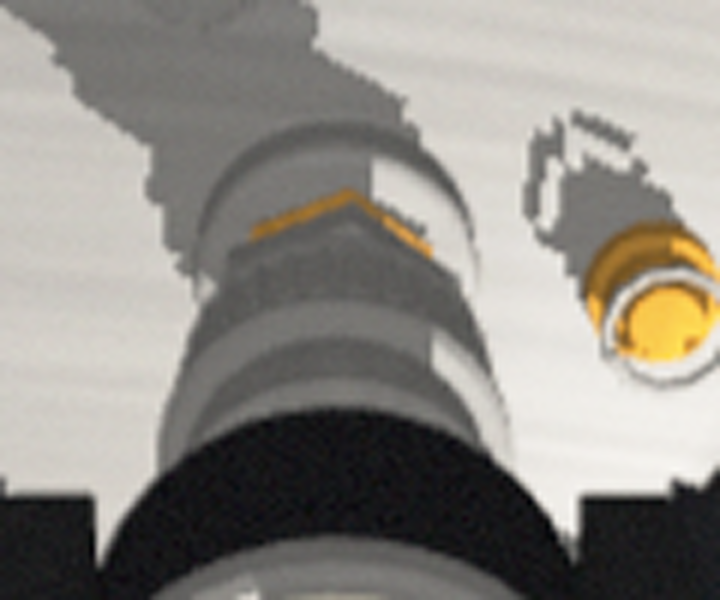

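```bash
python3 - <<'E'
from h import *
m,im,d=load('w12'); z=cloud(m,d)[...,2]
np.set_printoptions(linewidth=250)
for v in range(194,236,3): print(v,np.round(z[v,286:346:3]*1000).astype(int))
E
```

```text
194 [101  99 100 110 111 112 112 113 113 114 127 128 113 112 111 112 111 103 100 100]
197 [101 100 100 109 110 112 114 126 129 131 132 133 129 115 111 111 112 111 101  99]
200 [ 99  99 101 112 111 127 129 141 144 144 144 143 143 131 127 112 111 111 100 100]
203 [ 99 100 111 112 131 143 144 148 147 150 148 150 147 147 144 129 112 112  99 100]
206 [ 99 101 110 112 145 148 150 154 154 157 153 156 153 154 150 145 143 111  99 101]
209 [100 101 100 143 152 155 156 160 162 162 162 161 162 158 154 152 149 110 100  99]
212 [101 101 100 150 157 162 164 164 164 164 164 165 165 164 163 161 154 149 100 100]
215 [100 100 147 161 163 164 164 164 166 164 165 164 165 164 164 337 164 153 100 100]
218 [100 100 160 164 164 164 166 167 168 168 169 169 168 167 164 165 164 163 152 100]
221 [100  99 164 165 164 169 170 174 177 174 177 174 175 170 169 167 165 164 163 100]
224 [100 163 164 164 169 175 177 179 178 177 178 177 178 177 176 175 167 165 164 100]
227 [ 99 165 164 169 176 178 177 178 178 191 193 177 178 178 177 178 175 166 164 163]
230 [ 98 164 167 177 178 195 197 197 197 198 198 198 197 197 196 192 178 176 165 164]
233 [163 164 177 196 197 198 199 200 201 201 201 201 200 200 199 198 197 194 174 165]
```

The sleeve rim is back up at 164–165 mm, so the sleeve has sprung forward. The gauge's shoulder is about 1.5 mm above the mouth. It is locked, so I let go and rise.

```bash
python3 -m inch '[[0,-0.0005,0,0,0.45],[0,-0.0005,0,0,0.55],[0,-0.0005,0,0,0.68],[0,-0.0005,0,0,0.68],[0,-0.0005,0,0,0.68],[0,-0.02,0,0,0.68],[0,-0.05,0,0,0.68],[0,-0.08,0,0,0.68],[0,-0.1,0,0,0.68],[0,-0.1,0,0,0.68]]'; python3 -m inch '[[0,0,0,0,0.68],[0,0,0,0,0.68],[0,0,0,0,0.68]]'
python3 - <<'E'
from h import *
m,im,d=snap('wrist','w13'); cv2.imwrite('pics/w13c.png',cv2.resize(im[130:290,230:410],None,fx=4,fy=4,interpolation=cv2.INTER_CUBIC))
P=cloud(m,d);z=P[...,2]
k=(d>0)&(z>.205)&(z<.24); k[:, :270]=0;k[:,360:]=0
print('dial z',np.median(z[k]),'c',np.median(P[k],0))
np.set_printoptions(linewidth=250)
for v in range(170,240,4): print(v,np.round(z[v,280:350:4]*1000).astype(int))
m,im,d=snap('top','t13');cv2.imwrite('pics/t13c.png',cv2.resize(im[130:270,230:460],None,fx=3.4,fy=3.4,interpolation=cv2.INTER_CUBIC))
E
```

```text
clock: 16.73
ee_pos: [0.587, 0.1682, 0.2959]
tcp_rot: [-0.466, 0.469, 0.533, -0.528]
force: [0.5, 0.2, 0.9]
width: 0.0599
clock: 16.98
ee_pos: [0.5834, 0.1673, 0.2878]
tcp_rot: [0.468, -0.467, -0.53, 0.532]
force: [0.1, 0.8, -0.3]
width: 0.0598
dial z 0.2171663977191001 c [0.58405425 0.16820863 0.2171664 ]
170 [ 98  98 100 100 101 109 129 148 152 154 152 145 113 109 100 100  99 100]
174 [ 99  99  99 100 100 112 161 166 164 165 163 164 154 110 101  99  98 102]
178 [ 98  99  98 100 100 162 165 170 195 196 195 167 164 148 100  99  99 102]
182 [ 97  98  99  99 101 163 200 204 205 207 206 203 199 164 100 100  99 114]
186 [ 97  97 100 100 196 206 212 215 215 216 216 215 211 205  99  99 101  99]
190 [ 98  98 100  99 208 215 217 218 219 219 218 219 219 215 207  99  98  98]
194 [ 97  97  98 204 434 219 217 216 219 218 217 218 218 218 215 203  97  98]
198 [ 97  97  98 217 220 218 216 217 217 218 217 217 217 216 218 214  98  97]
202 [ 96  97  97 219 217 218 217 217 217 216 217 217 217 216 217 219  97  97]
206 [ 96  97 214 220 217 217 217 216 217 217 217 217 217 217 216 219  95  96]
210 [ 95  95 217 219 216 217 218 217 217 216 217 216 217 217 219 219 215  97]
214 [ -2  95 219 217 217 218 217 217 218 217 218 218 217 217 218 217  95  94]
218 [ -1   0  93 219 216 218 216 217 216 216 217 216 217 217 218 218  -2 104]
222 [  0  -1  -1 221 217 217 216 218 217 217 216 217 217 217 215 221   1 100]
226 [ -2   0  -2 219 219 217 217 217 217 217 217 217 217 215 219 218  -1 103]
230 [ -1  -1   0   1 220 217 216 216 216 217 217 217 216 218 220  -2   1  -1]
234 [  0  -2  -2  -1   0 219 218 217 216 216 217 217 219 220   0  -1   0  -3]
238 [ -1   0  -1   0  -1   0   0 219 219 220 220 218  -2  -1  -1  -1   0   0]
```

View pics/w13c.png

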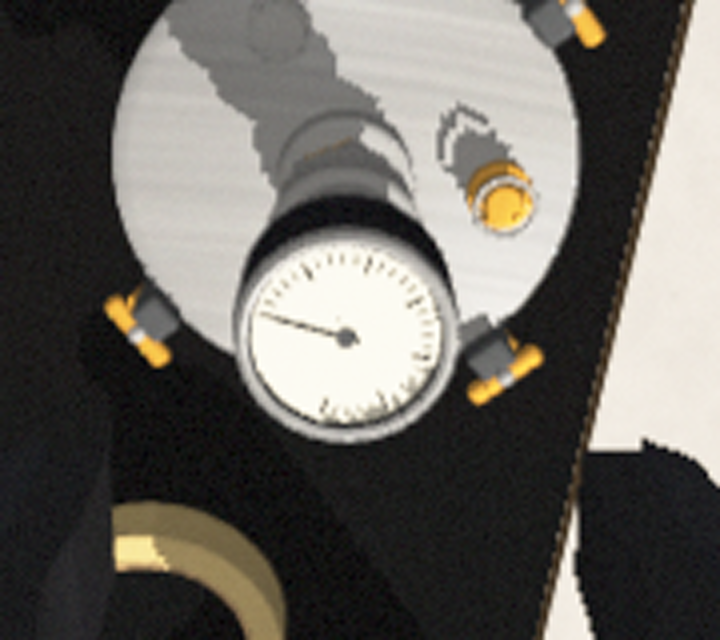

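View pics/t13c.png

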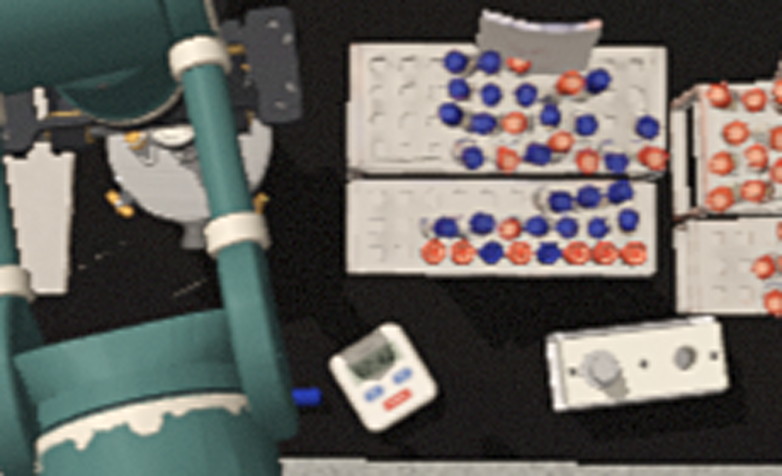

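The wrist view shows the gauge upright in the coupler, with its rim at about 219 mm, which puts the tip about 30 mm above the port. The sleeve rim is at 164–165 mm, so it is forward. The top view shows the empty gauge hole, with the blank plug and timer where they were.

```bash
python3 -c "
from station import ctrl
o=ctrl.get_obs();print(o['clock'],o['force']);print(ctrl.finish_job())"
```

```text
17.0833 [-0.08518903  0.27972565 -1.39724154]
the job is handed in; nothing more can be done
None
```

The gauge is fitted and locked in the coupler, and I handed the job in at 17.1 s; no verdict is reported.

- **Cocking:** I gripped the sleeve and pulled it down about 8 mm to its stop. With the fingers off, its rim stayed about 5 mm lower and the collar had risen to 7 mm below the mouth, so it stayed back by itself.
- **Fitting:** I took the gauge from the stand, lined it up over the mouth with the wrist camera, and pressed it down about 1 mm at a time. The highest force I read between steps was about 7 N. That is a reading on the arm's tool, not a direct measure of the contact.
- **Last checks:**
  - **Sleeve:** its rim read 164–165 mm again, so it is forward.
  - **Gauge:** its rim read about 219 mm, which puts the tip about 30 mm above the port. It looked upright.
  - **Fingers:** open, with the hand raised about 10 cm clear of the gauge.
  - **Bystanders:** the timer and blank plug looked unmoved. In the last top view the arm hid the beaker, petri dish and most of the marker, so I did not re-check those three. I noticed no contact there.

**Disagreements:** camera estimates of the coupler's and gauge's positions differed by 1–2 mm, and a first alignment read before the arm had settled was about 1.5 mm off. I corrected that by comparing plug and mouth in the same wrist picture. I did not tug the gauge to test the lock.

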